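# Slide the horseshoe shim along the rail into the jig's corner pocket

## Robot

A 6-joint arm with a two-finger parallel gripper is mounted at the origin on a cart in front of the work surface, level with it; the furniture and walls round the work are solid. World frame = base frame: x ahead of the robot, y to its left, z up, the work surface at z = 0. Lengths are in m, angles in rad, forces in N, time in s.
With the tool pointing down it reaches from about 0.25 to 0.725 m from the base axis. Payload 4 kg.
Tool frame: the origin (TCP) lies at the very end of the fingers, on their centre line; the grasp point (between the pads) lies 19 mm behind it; z points along the fingers, y is the line along which they close (so a half turn about z gives the same grasp; the last joint's range is limited). The gripper opens to 85 mm and grips with 20 to 120 N. Pads are 22 mm wide; open, the fingers measure 114 mm over their backs; the gripper's body (76 mm by 85 mm) begins 54 mm behind the grasp point. The pads swing forward as they close: fully open they stand 13 mm farther back than shut.
Start: joints at [1.212, 0.241, 0.005, 1.335, 0, 1.571], TCP at [0.176, 0.468, 0.231] pointing down, gripper open.
Joint ranges: [-2.72, 2.72], [-1.05, 1.87], [-1.09, 1.28], [-1.99, 2.15], [-1.42, 1.44], [-3.14, 3.14]. Speed limits (rad/s): [2.79, 2.79, 3.14, 3.14, 3.14, 3.14].

## Interface

Orientations are given as a unit quaternion [x, y, z, w].
In Python, from workcell import bot, vision, workorder, boxes_of gives the robot as it stands.
- The arm moves only by the tool send_rows, never from a script. Its argument "motion" is text: rows parted by semicolons, each of 5 numbers parted by spaces: the closure, from -1 (fully open) to 1 (shut), so that 0 is half open, then the shift along the tool's x, y, z in cm, then the turn about the tool's z in rad. In form: claw x y z twist; .... A call has 1 to 5 rows; each row is the pose to reach, as a shift and turn from the pose commanded when the call began, along the tool's axes at that moment; what a row does not reach only later rows make up. A row lasts 1/10 s, in which the tool goes at most 50 mm and 8.59 degrees, less where a joint would pass 70% of its speed; a pose out of reach is approached as far as the arm can. A call with a gripper value outside its range is refused whole. The fingers move at their own pace and stop on an object; the grip force is fixed at half the most. Time passes only in rows, so rows that repeat a pose let the fingers close. It gives the time, the measured TCP pose, the force, the opening and the grip force at its end, in the units of the state.
- bot.get_obs(): the state, without advancing time (a new reading comes with each control period).
- vision.camera(name): name is "side" or "top"; returns the picture (420x560x3 uint8, red, green, blue); there is no depth.
- vision.camera_model(name): a dict with "fov_y" (degrees; the focal length in pixels is half the picture's height over the tangent of half this angle, whatever the lens; pixels are square), "cx", "cy" (the principal point, pixels), "world_from_camera" (4x4, takes a point from camera to world coordinates). Camera axes: x right, y down, z forward; pixel columns grow to the right and rows downward; lengths in m; the calibration is good to about 2 mm. A picture is of the moment at which its call begins. camera_model takes no time and is no camera call.
- workorder.job_done(): hands the job in; it is judged then, once.
Trained networks look in the newest picture that a camera, given by its name, has taken for a name from the list of things; names that differ only in an ending like _2 or _b are one class to them, and where a whole thing is asked for, a point or a joint stands for the part that bears it (a point fixed in the world has none). Each returns a list of dicts, best first, with "conf" (0 to 1); they miss things now and then, are a little off and sometimes report something else, mostly with a low value. They report only what shows in the picture. A call takes as long as a camera call. They do not tell look-alikes from the thing itself.
- boxes_of(camera, target): "rect" ([centre column, centre row, width, height] in pixels, round what is visible of it).
The state is a dict: "clock": time; "joint_pos": joint angles; "joint_vel": joint speeds; "tau": joint torques, N m; "eef_pos": TCP position; "tool_rot": TCP orientation; "ft_force": force on the tool from outside, world axes, zero at the start; "ft_torque": the same for the moment, N m; "grip_width": finger opening in m; "grasp_force": force on a finger pad.
Only numpy, scipy, OpenCV 4.12 (cv2) and the standard library are available. Lean on these libraries where they do the work, as an engineer would, in place of code of your own. Each camera call takes 0.05 s, during which the arm holds its last target. There are 200 camera calls.

## Task

With your fingertips, push the green horseshoe shim flat against the jig's aluminium rail before its leading end crosses the red line, then, keeping it against the rail, slide it along to the right, past the little dark keeper, until it sits fully home and square in the corner pocket against the end stop. Only push or drag it on the board: do not pick it up, and leave the tin, the sanding block and the clamp where they are. Finish with the hand clear.

Things in the scene. Friction and masses are not known exactly. Their poses are not given: they have to be found in the camera images.
- shim: Green plastic horseshoe shim, 60 (x) x 94 (y) x 18 mm high, 0.12 kg, loose, flat on the jig board, turned up to 0.3 rad from the jig. Origin: centre of the underside of its 60 x 94 outline; z up. Straight back face at x = +30 mm, towards the rail; leading end at y = -47 mm (the right).
- shim_slot (a point): Centre of the bottom (blind end) of the shim's slot, at the shim's underside, 13 mm behind its origin (+x); axes as the shim's. The slot goes through the full height, is open to the front (-x), 46 mm wide (y = -23 to +23) and 43 mm deep, so shut fingers fit in from above. Between it and the back face is a web 17 mm thick; the legs on either side are 24 mm wide.
- jig: Jig fixed to the bench: plywood board 180 x 360 x 12 mm, turned up to 0.22 rad. Origin: centre of its underside, on the bench; x away from the robot to the rail, y left along the rail, z up; board top z = 12 mm. Aluminium rail 25 mm wide: face at x = +60, y -170 to +170, top z = 32 mm. The shim starts left of the red line, 10 to 70 mm off the rail.
- red_line (a point): Middle of the left edge of the flat painted red line on the board's top: 4 mm wide, running straight across the board from the rail. It lies at y = -20 mm in the jig's frame. Axes as the jig's.
- pocket_home (a point): Where the shim's origin is when it is home in the corner pocket: x = +30, y = -98, z = 12 mm in the jig's frame, axes as the jig's (the shim's then agree). The pocket lies between rail, end stop and keeper, is 64 mm wide and open to the left; the shim's leading leg enters it only by sliding along the rail.
- end_stop (a point): Aluminium end stop at the right end of the board; this point is where its face meets the rail's face, on the board's top: x = +60, y = -145, z = 12 mm in the jig's frame. The face runs from there to x = -29 mm; its top is at z = 32 mm.
- keeper (a point): Small dark steel keeper in front of the pocket; this point is its rear left corner on the board's top: x = -4, y = -129, z = 12 mm in the jig's frame. It reaches from there 25 mm towards the robot and 16 mm right to the end stop; its top is at z = 26 mm.
- putty_tin: Closed red tin of putty, 78 mm across, 78 mm high, standing on the bench beyond the left end of the jig; origin at the centre of its underside. Bystander, loose.
- sanding_block: Blue sanding block 66 x 118 x 47 mm, on the bench beyond the right end of the jig; origin at the centre of its underside. Bystander, loose.
- spring_clamp_2: Spring clamp with red handles and orange jaws, 123 (x) x 48 (y) x 20 mm high, lying on the jig board along its front edge at the right, its length along the rail direction; origin at the centre of its underside. Bystander, loose.
Things that resemble listed ones, but are neither listed nor needed, are in the scene too. Several things have the shape of the shim; the one meant has the colours described above.

How it is judged:
On the way, in this order (a step that is already met when the one before it is completed fails the run):
1. the shim lies flat against the rail while its leading end is still left of the red line (x of shim in the frame of jig above 0.026 m and angle between the x axis of shim and the x axis of jig, either way round below 0.06 rad and y of shim in the frame of jig above 0.022 m), for 0.1 s.
2. the shim is on its way, half way to the pocket, still against the rail (x of shim in the frame of jig above 0.024 m and angle between the x axis of shim and the x axis of jig, either way round below 0.1 rad and y of shim in the frame of jig between -0.06 and -0.02 m).
At the end, for the whole second after the job is handed in: the shim lies flat on the board, at rest, home in the corner pocket: its back within 3.5 mm of the rail and its leading end within 3.5 mm of the end stop, square to the rail within 0.05 rad (x of shim in the frame of jig between 0.0265 and 0.0335 m and y of shim in the frame of jig between -0.1015 and -0.0945 m and angle between the x axis of shim and the x axis of jig, either way round below 0.05 rad and z of shim in the frame of jig between 0.009 and 0.015 m and linear speed of shim below 0.01 m/s); the robot touches nothing.
It fails at once if the shim's leading end is past the red line while its back is more than about 8 mm off the rail (y of shim in the frame of jig below 0.022 m and x of shim in the frame of jig below 0.022 m).
It fails at once if the shim is lifted more than 6 mm off the board or tipped (z of shim in the frame of jig above 0.018 m or angle between shim's own z axis and vertical above 0.15 rad).
It fails at once if the tin, the sanding block or the clamp is moved more than 15 mm (distance of any of putty_tin, sanding_block, spring_clamp_2 from where it was at the start of the episode above 0.015 m).
It also fails if it takes over 48 s, if anything falls off the work surface, if the arm or the gripper's body presses on something with over 40 N, if the wrist force passes 120 N, or if a joint passes its speed limit or range.

## Working session

There is one attempt and no reset: what is moved stays moved. The work goes in short steps, Python scripts to look and compute and a tool call to move; the robot and the scene stay as the last step left them, time stands still between calls to the robot, and variables do not carry over. Pictures are saved under pics/ and viewed, at most 10 in all, crops included, and the job is handed in when it is done.

Besides the shell and the picture viewer there is one more tool, called after ">>>" by a JSON object that holds its "op" and its "data". send_rows: Moves the arm, as the interface text tells. Its arguments: {"type":"object","properties":{"motion":{"type":"string"}},"required":["motion"]}

```bash
mkdir -p pics; ls
python3 - <<'E'
from workcell import bot, vision, workorder, boxes_of
import cv2, numpy as np
for n in ["top","side"]:
    im=vision.camera(n); cv2.imwrite(f"pics/{n}0.png",im[:,:,::-1]); m=vision.camera_model(n); print(n,m["fov_y"],m["cx"],m["cy"],np.round(m["world_from_camera"],4).tolist(), {k:v for k,v in m.items() if k not in("fov_y","cx","cy","world_from_camera")})
o=bot.get_obs(); print(o)
E
```

```text
pics
top 51.269412643962454 280.9902544589382 208.9019087599879 [[0.0062, -0.997, 0.0777, 0.4236], [-1.0, -0.0057, 0.0074, 0.0748], [-0.0069, -0.0778, -0.9969, 1.4073], [0.0, 0.0, 0.0, 1.0]] {}
side 42.76285147536785 271.4083173348641 212.15521547970644 [[-0.9986, -0.0209, 0.0491, 0.4503], [-0.0519, 0.5958, -0.8015, 1.3565], [-0.0124, -0.8029, -0.596, 1.0278], [0.0, 0.0, 0.0, 1.0]] {}
{'clock': 0.1, 'joint_pos': array([1.21199732e+00, 2.41349350e-01, 3.87469377e-03, 1.33519127e+00,
       2.46817412e-05, 1.57080797e+00]), 'joint_vel': array([-6.45350365e-05, -1.75736891e-03,  2.15464397e-03,  1.00998329e-03,
       -2.52134206e-03,  7.70849183e-05]), 'tau': array([-3.49208804e-04, -3.73137760e+01,  2.53010666e+01,  1.08141691e-02,
        7.09063571e-06, -5.82453637e-06]), 'eef_pos': array([0.17537322, 0.46764294, 0.23050213]), 'tool_rot': array([ 1.78444406e-01,  9.83949552e-01, -9.17597262e-04, -1.78942170e-04]), 'ft_force': array([ 0.73819911,  0.72479752, -0.41731033]), 'ft_torque': array([ 0.0322628 , -0.00489187, -0.01393887]), 'grasp_force': 0.0, 'grip_width': 0.08531341907149383}
```

View pics/top0.png

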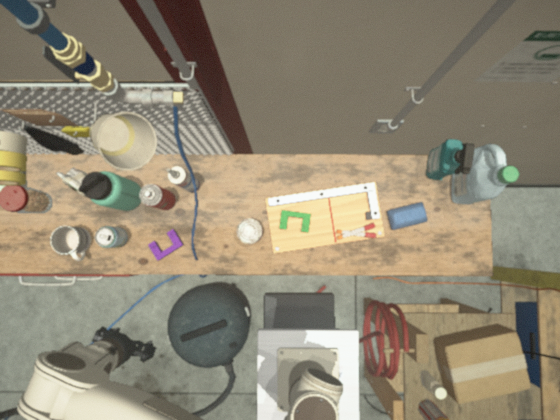

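View pics/side0.png

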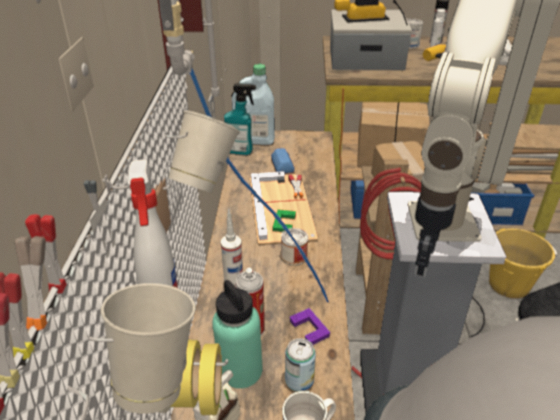

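The top view shows the jig at cols 267-383, rows 183-252. The green shim is near (295,221), the red line near col 332 and the clamp near (357,232). The side view is coarser. I'll crop in on the jig.

```bash
cat > h.py <<'E'
from workcell import bot, vision, workorder, boxes_of
import cv2, numpy as np
def w(px,z,cam="top"):
    m=vision.camera_model(cam); f=210/np.tan(np.radians(m["fov_y"]/2)); T=np.array(m["world_from_camera"])
    px=np.atleast_2d(np.array(px,float))
    d=np.c_[(px-[m["cx"],m["cy"]])/f,np.ones(len(px))]@T[:3,:3].T
    return (T[:3,3]+d*((z-T[2,3])/d[:,2:]))[:,:2]
def green(im):
    h=cv2.cvtColor(im,cv2.COLOR_RGB2HSV)
    k=cv2.inRange(h,(45,120,60),(75,255,255)); k[:170]=0;k[260:]=0;k[:,:260]=0;k[:,390:]=0
    return k
E
python3 - <<'E'
from h import *
im=cv2.imread("pics/top0.png"); c=im[172:262,235:435]
cv2.imwrite("pics/c0.png",cv2.resize(c,None,fx=4,fy=4,interpolation=cv2.INTER_CUBIC))
k=green(im[:,:,::-1]); p=np.argwhere(k)[:,::-1]; print(len(p),p.min(0),p.max(0)); r=cv2.minAreaRect(p.astype(np.float32)); print(r); print(cv2.boxPoints(r)); print(w(cv2.boxPoints(r),.03), w([r[0]],.03))
E
```

```text
Traceback (most recent call last):
ValueError: zero-size array to reduction operation minimum which has no identity
```

View pics/c0.png

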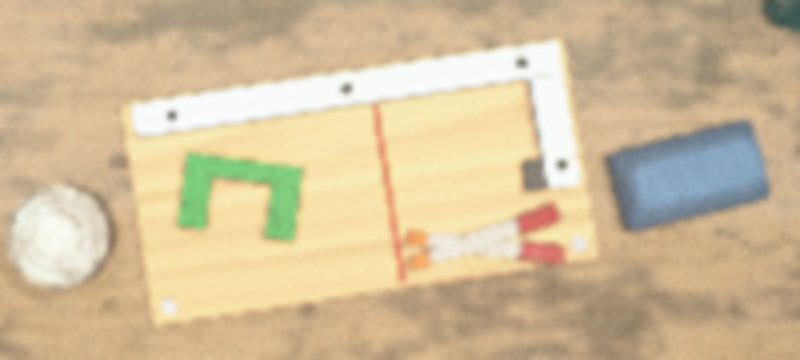

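The crop (4x, offset 235,172) shows the shim with its back up and slot opening down. Its back edge runs (188,153)-(300,168), the rail face (136,136)-(530,80), the board corners are (155,323) and (597,257), and the red line is at x≈378-403.

Run:
```python
from h import *
im=np.ascontiguousarray(cv2.imread("pics/top0.png")[:,:,::-1]); hs=cv2.cvtColor(im,cv2.COLOR_RGB2HSV); print(im[221,285],hs[221,285],hs[214,295])
o=np.array([235,172])
bc=np.array([[124,106],[567,40],[597,257],[155,323]])/4+o
B=w(bc,.012); print("board",B.round(4).tolist())
print("len",np.linalg.norm(B[0]-B[1]),np.linalg.norm(B[2]-B[3]),np.linalg.norm(B[0]-B[3]),np.linalg.norm(B[1]-B[2]))
c=B.mean(0); ex=(B[0]+B[1]-B[2]-B[3]); th=np.arctan2(ex[1],ex[0]); ey=B[0]+B[3]-B[1]-B[2]; th2=np.arctan2(-ey[0],ey[1]); print("c",c,th,th2)
R=lambda t:np.array([[np.cos(t),-np.sin(t)],[np.sin(t),np.cos(t)]])
t=th2
J=lambda p:(p-c)@R(t)
print("railface z32",J(w(np.array([[136,136],[530,80]])/4+o,.032)))
print("redline left",J(w(np.array([[374,105],[400,280]])/4+o,.012)))
print("endstop face",J(w(np.array([[531,85],[545,186]])/4+o,.032)))
k=cv2.inRange(hs,(40,90,50),(85,255,255)); k[:170]=0;k[260:]=0;k[:,:260]=0;k[:,390:]=0
cs=cv2.findContours(k,0,2)[0]; q=max(cs,key=cv2.contourArea)[:,0].astype(np.float32)
P=w(q,.030)
P=J(P); r=cv2.minAreaRect((P*1000).astype(np.float32)); print(r); print(cv2.boxPoints(r))
for n,p in [("tin",(59,237))]: print(n,J(w([np.array(p)/4+o],.078)))
```

```text
[123 202 125] [ 61 100 202] [ 59  99 206]
board [[0.5655, 0.1333], [0.6207, -0.2216], [0.4471, -0.2435], [0.3927, 0.1072]]
len 0.3592243612232142 0.35494336340843247 0.17483470963730696 0.1749946617532707
c [ 0.50649782 -0.05616054] 0.13781895008447054 0.15402644269701765
railface z32 [[ 0.060352    0.17175512]
 [ 0.05824918 -0.1423355 ]]
redline left [[ 0.05859399 -0.01987735]
 [-0.08242481 -0.01854782]]
endstop face [[ 0.054215   -0.14246996]
 [-0.02616674 -0.14036262]]
((2.6446533203125, 99.06074523925781), (90.68467712402344, 57.38093566894531), 74.13389587402344)
[[-37.348953  63.289494]
 [ 17.845955  47.602116]
 [ 42.63826  134.832   ]
 [-12.556648 150.51938 ]]
tin [[-0.01121317  0.23974902]]
```

>>> {"op": "send_rows", "data": {"motion": "1 -43.9 -28.8 6 -0.37; 1 -43.9 -28.8 6 -0.37; 1 -43.9 -28.8 6 -0.37; 1 -43.9 -28.8 6 -0.37; 1 -43.9 -28.8 6 -0.37"}}

```text
clock: 0.6
eef_pos: [0.3177, 0.2732, 0.2035]
tool_rot: [-0.006, 1.0, -0.0, -0.0]
ft_force: [1.4, 0.2, -0.4]
grip_width: 0.0123
grasp_force: 0.0
```

```bash
cat >> h.py <<'E'
C=np.array([.5065,-.0562]); TH=.150
def R2(t): return np.array([[np.cos(t),-np.sin(t)],[np.sin(t),np.cos(t)]])
def J(p): return (np.atleast_2d(p)-C)@R2(TH)
def go(xj,yj,z,ang=0):
    "shift (cm) in tool axes and twist to reach jig-frame TCP; ang = tool y angle from jig y"
    from scipy.spatial.transform import Rotation as Ro
    o=bot.get_obs(); r=Ro.from_quat(o["tool_rot"]).as_matrix()
    t=np.r_[C+R2(TH)@[xj,yj],z]
    a=np.arctan2(-r[0,1],r[1,1]); tw=-(TH+ang-a); tw=(tw+np.pi/2)%np.pi-np.pi/2
    print("t",round(o["clock"],2),"tcpJ",J(o["eef_pos"][:2]).round(4),"z",o["eef_pos"][2].round(4),"angJ",round(a-TH,3),"F",o["ft_force"].round(1),"tilt",np.degrees(np.arccos(-r[2,2])).round(2))
    print("shift",((t-o["eef_pos"])@r*100).round(2),"twist",tw.round(3))
def shim(n=None):
    im=np.ascontiguousarray(vision.camera("top"))
    hs=cv2.cvtColor(im,cv2.COLOR_RGB2HSV); k=cv2.inRange(hs,(40,90,50),(85,255,255)); k[:170]=0;k[260:]=0;k[:,:260]=0;k[:,390:]=0
    q=max(cv2.findContours(k,0,2)[0],key=cv2.contourArea)[:,0].astype(np.float32)
    r=cv2.minAreaRect((J(w(q,.030))*1000).astype(np.float32)); print("shim",r)
    if n: cv2.imwrite("pics/"+n,cv2.resize(im[150:270,235:435,::-1],None,fx=4,fy=4,interpolation=cv2.INTER_CUBIC))
E
python3 -c "
from h import *
go(-.006,.1015,.10,-.14)"
```

```text
t 0.6 tcpJ [[-0.1375  0.3539]] z 0.2035 angJ -0.138 F [ 1.4  0.2 -0.4] tilt 0.02
shift [-16.49 -23.19  10.35] twist 0.002
```

>>> {"op": "send_rows", "data": {"motion": "1 -16.5 -23.2 10 0; 1 -16.5 -23.2 10 0; 1 -16.5 -23.2 10 0; 1 -16.5 -23.2 10 0; 1 -16.5 -23.2 10 0"}}

```text
clock: 1.1
eef_pos: [0.4567, 0.0824, 0.1203]
tool_rot: [-0.006, 1.0, 0.0, -0.0]
ft_force: [0.9, 0.2, 0.2]
grip_width: 0.0001
grasp_force: 0.0
```

>>> {"op": "send_rows", "data": {"motion": "1 0 0 0 0; 1 0 0 0 0; 1 0 0 0 0"}}

```text
clock: 1.4
eef_pos: [0.4554, 0.0849, 0.1211]
tool_rot: [-0.006, 1.0, 0.0, -0.0]
ft_force: [0.4, 0.5, 0.3]
grip_width: 0.0
grasp_force: 0.0
```

```bash
python3 -c "
from h import *
go(-.006,.1015,.07,-.14); shim()
m=vision.camera('side'); cv2.imwrite('pics/s1.png',cv2.resize(m[140:260,220:360,::-1],None,fx=5,fy=5,interpolation=cv2.INTER_CUBIC))"
```

```text
t 1.4 tcpJ [[-0.0294  0.1471]] z 0.1211 angJ -0.138 F [0.4 0.5 0.3] tilt 0.05
shift [-2.95 -4.2   5.11] twist 0.002
shim ((-3.834146499633789, 63.36532211303711), (18.908992767333984, 44.12130355834961), 81.73519134521484)
```

View pics/s1.png

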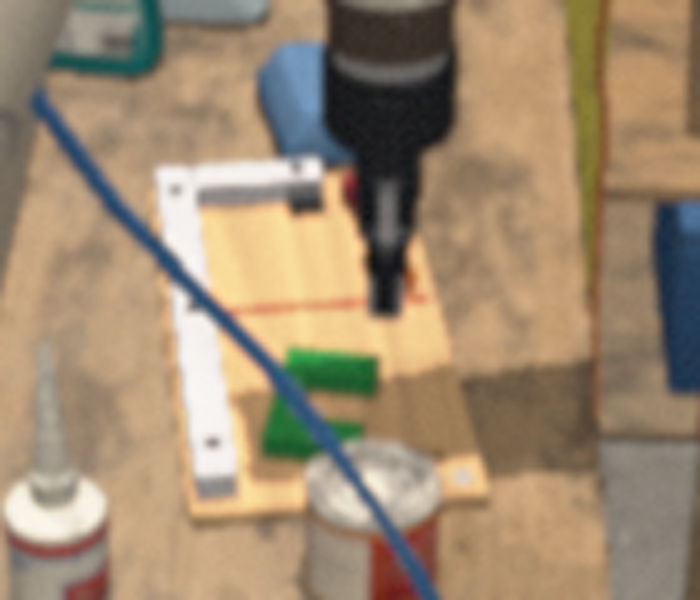

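The side crop shows shut fingers above the board left of the shim. The shim lies as estimated, and the blue cable only hangs in front of the camera.

>>> {"op": "send_rows", "data": {"motion": "1 -2.9 -4.2 0 0; 1 -2.9 -4.2 3 0; 1 -2.9 -4.2 7 0; 1 -2.9 -4.2 7 0; 1 -2.9 -4.2 7 0"}}

```text
clock: 2.0
eef_pos: [0.4847, 0.0436, 0.0515]
tool_rot: [-0.007, 1.0, -0.0, -0.001]
ft_force: [-0.1, -0.9, 0.3]
grip_width: 0.0001
grasp_force: 0.0
```

```bash
python3 -c "
from h import *
go(-.006,.1015,.016,-.14)
m=vision.camera('side'); cv2.imwrite('pics/s2.png',cv2.resize(m[170:260,230:330,::-1],None,fx=6,fy=6,interpolation=cv2.INTER_CUBIC))
# expected TCP ground point in crop
M=vision.camera_model('side');f=210/np.tan(np.radians(M['fov_y']/2));T=np.linalg.inv(np.array(M['world_from_camera']))
p=T@np.r_[bot.get_obs()['eef_pos'],1]; print((np.array([f*p[0]/p[2]+M['cx']-230,f*p[1]/p[2]+M['cy']-170]))*6)"
```

```text
t 2.0 tcpJ [[-0.0067  0.102 ]] z 0.0515 angJ -0.137 F [-0.1 -0.9  0.3] tilt 0.1
shift [-0.08 -0.04  3.55] twist 0.003
[336.03327254 253.21408309]
```

View pics/s2.png

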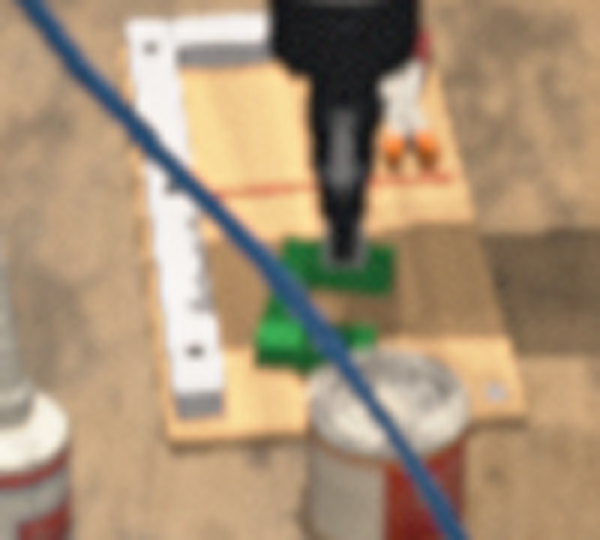

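The tip is at about (345,265). Lowering it 35 mm puts it near (342,320), inside the slot, so I'll descend.

>>> {"op": "send_rows", "data": {"motion": "1 0 0 1.2 0; 1 0 0 2.2 0; 1 0 0 3 0; 1 0 0 3.5 0; 1 0 0 3.5 0"}}

```text
clock: 2.55
eef_pos: [0.4847, 0.0425, 0.0152]
tool_rot: [-0.006, 1.0, -0.0, -0.001]
ft_force: [0.2, -0.1, 0.5]
grip_width: 0.0
grasp_force: 0.0
```

```bash
python3 -c "
from h import *
go(.010,.1015,.016,0)
go(.032,.1015,.016,0)"
```

```text
t 2.55 tcpJ [[-0.0068  0.1008]] z 0.0152 angJ -0.139 F [ 0.2 -0.1  0.5] tilt 0.11
shift [-1.65  0.3  -0.08] twist -0.139
t 2.55 tcpJ [[-0.0068  0.1008]] z 0.0152 angJ -0.139 F [ 0.2 -0.1  0.5] tilt 0.11
shift [-3.83  0.6  -0.09] twist -0.139
```

>>> {"op": "send_rows", "data": {"motion": "1 -0.6 0.1 -0.1 -0.03; 1 -1.2 0.2 -0.1 -0.06; 1 -1.8 0.3 -0.1 -0.09; 1 -2.4 0.4 -0.1 -0.12; 1 -3 0.5 -0.1 -0.14"}}

```text
clock: 3.05
eef_pos: [0.516, 0.048, 0.0173]
tool_rot: [-0.076, 0.997, -0.0, -0.0]
ft_force: [-0.3, -0.5, 0.5]
grip_width: 0.0
grasp_force: 0.7
```

```bash
python3 -c "
from h import *
go(.032,.1015,.016,0)"
```

```text
t 3.05 tcpJ [[0.0249 0.1016]] z 0.0173 angJ 0.003 F [-0.3 -0.5  0.5] tilt 0.01
shift [-0.71 -0.01  0.13] twist 0.003
```

>>> {"op": "send_rows", "data": {"motion": "1 -0.3 0 0.1 0; 1 -0.6 0 0.1 0; 1 -0.9 0 0.1 0; 1 -1.2 0 0.1 0"}}

```text
clock: 3.45
eef_pos: [0.5238, 0.0493, 0.0155]
tool_rot: [-0.075, 0.997, -0.0, -0.004]
ft_force: [-11.8, -1.9, 8.4]
grip_width: -0.0002
grasp_force: 6.2
```

```bash
python3 -c "
from h import *
go(.032,.1015,.016,0)
m=vision.camera('side'); cv2.imwrite('pics/s3.png',cv2.resize(m[170:260,230:330,::-1],None,fx=6,fy=6,interpolation=cv2.INTER_CUBIC))"
```

```text
t 3.45 tcpJ [[0.0329 0.1017]] z 0.0155 angJ 0.001 F [-11.8  -1.9   8.4] tilt 0.42
shift [ 0.09 -0.02 -0.05] twist 0.001
```

View pics/s3.png

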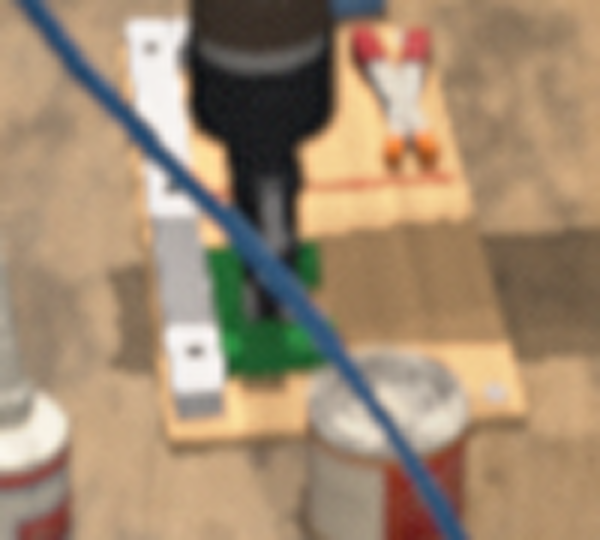

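The shim is seated flat against the rail, left of the red line (line at row ~185). Now I'll slide it right.

>>> {"op": "send_rows", "data": {"motion": "1 0 -0.8 -0.1 0; 1 0 -1.6 -0.1 0; 1 0 -2.4 -0.1 0; 1 0 -3.2 -0.1 0; 1 0 -4 -0.1 0"}}

```text
clock: 4.0
eef_pos: [0.5297, 0.0113, 0.0159]
tool_rot: [-0.076, 0.997, 0.002, -0.004]
ft_force: [-6.3, 2.8, 1.5]
grip_width: -0.0
grasp_force: 4.7
```

```bash
python3 -c "
from h import *
go(.032,.02,.016,0)"
```

```text
t 4.0 tcpJ [[0.033  0.0633]] z 0.0159 angJ 0.002 F [-6.3  2.8  1.5] tilt 0.45
shift [ 0.11 -4.33 -0.03] twist 0.002
```

>>> {"op": "send_rows", "data": {"motion": "1 -0.05 -0.8 0 0; 1 -0.05 -1.6 0 0; 1 -0.05 -2.4 0 0; 1 -0.05 -3.2 0 0; 1 -0.05 -4 0 0"}}

```text
clock: 4.5
eef_pos: [0.5358, -0.0277, 0.0159]
tool_rot: [-0.076, 0.997, 0.002, -0.004]
ft_force: [-6.9, 3.7, 2.4]
grip_width: -0.0003
grasp_force: 5.3
```

```bash
python3 -c "
from h import *
go(.032,-.02,.016,0)
m=vision.camera('side'); cv2.imwrite('pics/s4.png',cv2.resize(m[160:250,230:330,::-1],None,fx=6,fy=6,interpolation=cv2.INTER_CUBIC))"
```

```text
t 4.5 tcpJ [[0.0332 0.0238]] z 0.0159 angJ 0.002 F [-6.9  3.7  2.4] tilt 0.51
shift [ 0.13 -4.38 -0.03] twist 0.002
```

View pics/s4.png

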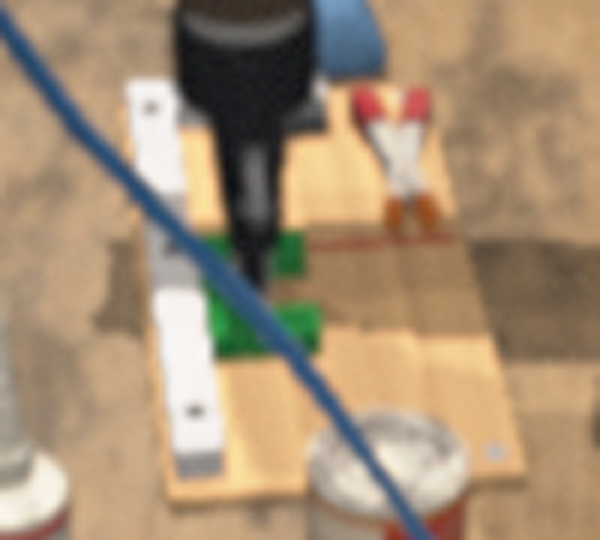

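The shim is flush with the rail and its leading end is at the red line (row ~240). I'll continue.

>>> {"op": "send_rows", "data": {"motion": "1 -0.05 -0.8 0 0; 1 -0.05 -1.6 0 0; 1 -0.05 -2.4 0 0; 1 -0.05 -3.2 0 0; 1 -0.05 -4 0 0"}}

```text
clock: 5.05
eef_pos: [0.5418, -0.0666, 0.0159]
tool_rot: [-0.076, 0.997, 0.003, -0.004]
ft_force: [-8.6, 5.2, 3.5]
grip_width: 0.0001
grasp_force: 6.1
```

>>> {"op": "send_rows", "data": {"motion": "1 -0.03 -0.8 0 0; 1 -0.03 -1.6 0 0; 1 -0.03 -2.4 0 0; 1 -0.03 -3.2 0 0; 1 -0.03 -4 0 0"}}

```text
clock: 5.55
eef_pos: [0.5479, -0.1058, 0.0159]
tool_rot: [-0.076, 0.997, 0.003, -0.005]
ft_force: [-9.8, 6.8, 5.4]
grip_width: -0.0
grasp_force: 6.5
```

```bash
python3 -c "
from h import *
go(.032,-.106,.016,0)"
```

```text
t 5.55 tcpJ [[ 0.0335 -0.0552]] z 0.0159 angJ 0.002 F [-9.8  6.8  5.4] tilt 0.63
shift [ 0.16 -5.08 -0.04] twist 0.002
```

>>> {"op": "send_rows", "data": {"motion": "1 0 -0.8 0 0; 1 0 -1.6 0 0; 1 0 -2.4 0 0; 1 0 -3.2 0 0; 1 0 -4 0 0"}}

```text
clock: 6.05
eef_pos: [0.554, -0.1452, 0.0159]
tool_rot: [-0.076, 0.997, 0.003, -0.004]
ft_force: [-9.8, 6.5, 5.3]
grip_width: -0.0002
grasp_force: 6.5
```

>>> {"op": "send_rows", "data": {"motion": "1 0 -0.3 0 0; 1 0 -0.6 0 0; 1 0 -0.9 0 0; 1 0 -1.1 0 0"}}

```text
clock: 6.45
eef_pos: [0.5553, -0.1538, 0.0159]
tool_rot: [-0.077, 0.997, 0.006, -0.005]
ft_force: [-11.5, 15.2, 8.3]
grip_width: 0.0
grasp_force: 9.9
```

```bash
python3 -c "
from h import *
go(.032,-.106,.016,0)
m=vision.camera('side'); cv2.imwrite('pics/s5.png',cv2.resize(m[150:240,230:330,::-1],None,fx=6,fy=6,interpolation=cv2.INTER_CUBIC))"
```

```text
t 6.45 tcpJ [[ 0.0337 -0.1038]] z 0.0159 angJ 0.003 F [-11.5  15.2   8.3] tilt 0.82
shift [ 0.17 -0.22 -0.01] twist 0.003
```

View pics/s5.png

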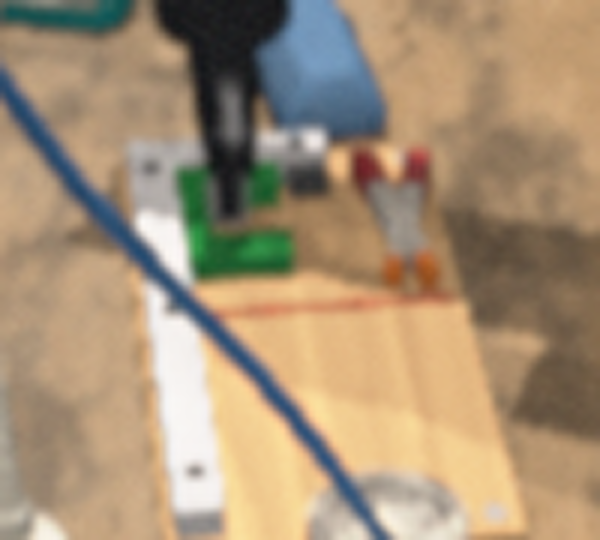

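The shim is at the end stop, inside the pocket past the keeper, and the side force has jumped. I'll push a little more to confirm, then relax and lift.

>>> {"op": "send_rows", "data": {"motion": "1 0 -0.15 0 0; 1 0 -0.3 0 0; 1 0 -0.3 0 0"}}

```text
clock: 6.8
eef_pos: [0.5553, -0.1539, 0.0159]
tool_rot: [-0.078, 0.997, 0.008, -0.005]
ft_force: [-10.4, 18.8, 9.3]
grip_width: -0.0004
grasp_force: 12.1
```

>>> {"op": "send_rows", "data": {"motion": "1 0.5 0.5 0 0; 1 1.2 0.9 0 0; 1 1.2 0.9 -0.1 0; 1 1.2 0.9 -3 0; 1 1.2 0.9 -7 0"}}

```text
clock: 7.3
eef_pos: [0.546, -0.1547, 0.0858]
tool_rot: [-0.075, 0.997, 0.001, -0.002]
ft_force: [0.4, -1.1, 0.9]
grip_width: 0.0
grasp_force: 0.0
```

>>> {"op": "send_rows", "data": {"motion": "1 5 0 -5 0; 1 10 0 -9 0; 1 15 5 -9 0; 1 18 9 -9 0; 1 18 13 -9 0"}}

```text
clock: 7.8
eef_pos: [0.3622, -0.0754, 0.1767]
tool_rot: [-0.073, 0.997, -0.001, 0.001]
ft_force: [1.1, 2.2, 0.9]
grip_width: -0.0
grasp_force: 0.0
```

>>> {"op": "send_rows", "data": {"motion": "1 -0 5 0 0; 1 0 10 0 0; 1 0 15 0 0; 1 0 20 0 0; 1 0 20 0 0"}}

```text
clock: 8.3
eef_pos: [0.3334, 0.1287, 0.1764]
tool_rot: [-0.081, 0.997, 0.001, 0.002]
ft_force: [-0.5, 0.2, -0.8]
grip_width: 0.0002
grasp_force: 0.0
```

```bash
python3 -c "
from h import *
go(.0,.0,.2,0); shim('c6.png')
im=cv2.imread('pics/c6.png'); im0=cv2.imread('pics/top0.png')"
```

```text
t 8.3 tcpJ [[-0.1436  0.2087]] z 0.1764 angJ 0.013 F [-0.5  0.2 -0.8] tilt 0.22
shift [-14.1  -21.04  -2.36] twist 0.013
shim ((30.46564483642578, -92.88876342773438), (90.2521743774414, 55.033931732177734), 89.87820434570312)
```

View pics/c6.png

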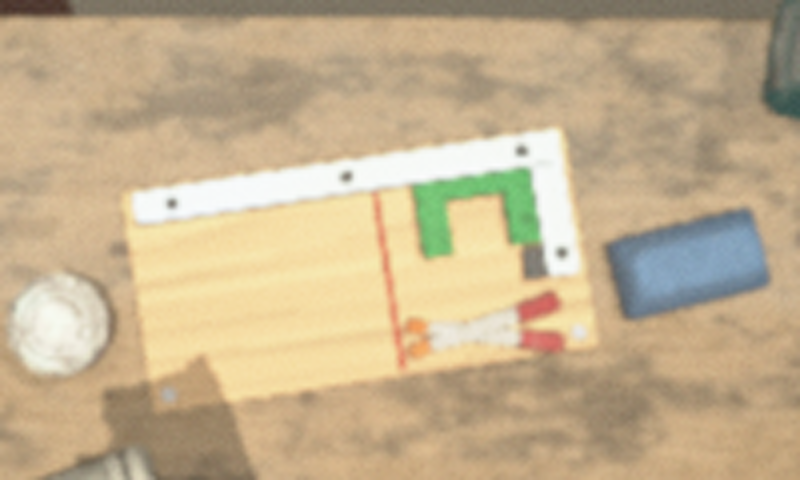

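```bash
python3 -c "
from h import *
acc=np.mean([vision.camera('top').astype(float) for _ in range(6)],0).astype(np.float32)
M=vision.camera_model('top');f=210/np.tan(np.radians(M['fov_y']/2));T=np.linalg.inv(np.array(M['world_from_camera']))
def prof(pts,z):
    W=C+np.array(pts)@R2(TH).T; p=np.c_[W,np.full(len(W),z),np.ones(len(W))]@T.T
    u=(f*p[:,0]/p[:,2]+M['cx']).astype(np.float32);v=(f*p[:,1]/p[:,2]+M['cy']).astype(np.float32)
    return cv2.remap(acc,u[None],v[None],1)[0]
ys=np.arange(-.126,-.156,-.002)
print('end'); 
A=np.mean([prof([(x,y) for y in ys],.03) for x in np.arange(.015,.045,.003)],0); print(np.c_[ys*1000,A].round(0).astype(int).tolist())
xs=np.arange(.04,.072,.002)
print('rail')
A=np.mean([prof([(x,y) for x in xs],.03) for y in np.arange(-.125,-.06,.004)],0); print(np.c_[xs*1000,A].round(0).astype(int).tolist())
"
```

```text
end
[[-126, 117, 194, 118], [-128, 116, 192, 117], [-130, 114, 189, 115], [-132, 113, 186, 113], [-134, 112, 186, 112], [-136, 113, 185, 113], [-138, 124, 188, 123], [-140, 152, 196, 149], [-142, 193, 216, 191], [-144, 227, 234, 226], [-146, 242, 245, 241], [-148, 247, 249, 247], [-150, 247, 249, 247], [-152, 247, 249, 246], [-154, 247, 249, 246]]
rail
[[40, 194, 200, 139], [42, 182, 192, 132], [44, 158, 186, 123], [46, 134, 185, 117], [48, 121, 190, 117], [50, 117, 194, 118], [52, 117, 196, 118], [54, 116, 195, 117], [56, 117, 194, 118], [58, 127, 194, 127], [60, 153, 200, 152], [62, 193, 218, 192], [64, 225, 234, 225], [66, 242, 245, 243], [68, 247, 249, 248], [70, 247, 250, 248]]
```

Green goes straight to white at both the rail and the end stop, with no gap, so the shim is home.

```bash
python3 -c "
from h import *
print(workorder.job_done())"
```

```text
the job is handed in; nothing more can be done
None
```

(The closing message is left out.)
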